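# Put the tampers and levellers away at the coffee bar

## Task

Closing time at the coffee bar: free every tamper hanging in the rack by sliding it along its keyhole slot to the wide opening and lifting it out, and stand all the tampers and all the levellers from the counter upright on the floor of the open drawer, set down gently, not dropped. Then slide the drawer fully shut. Leave the milk jug, the cup of coffee and the tin alone.

Things in the scene. Friction and masses are not known exactly. Their poses are not given: they have to be found in the camera images.
- tamper1_mid (a point): coffee tamper hanging upright in slot1, 95 mm tall, 0.29 to 0.45 kg; may be absent. From its underside up: steel base disc 56 mm across (0 to 22 mm), neck 16 mm across (22 to 47), dark wooden handle, a cylinder 36 mm across (47 to 95). Point on its axis half-way up, 47.5 mm over the underside; z up through the handle
- tamper2_mid (a point): coffee tamper hanging upright in slot2, 95 mm tall, 0.29 to 0.45 kg; may be absent. From its underside up: steel base disc 56 mm across (0 to 22 mm), neck 16 mm across (22 to 47), dark wooden handle, a cylinder 36 mm across (47 to 95). Point on its axis half-way up, 47.5 mm over the underside; z up through the handle
- tamper3_mid (a point): coffee tamper hanging upright in slot3, 95 mm tall, 0.29 to 0.45 kg; may be absent. From its underside up: steel base disc 56 mm across (0 to 22 mm), neck 16 mm across (22 to 47), dark wooden handle, a cylinder 36 mm across (47 to 95). Point on its axis half-way up, 47.5 mm over the underside; z up through the handle
- leveller1_mid (a point): coffee leveller standing on the counter, 62 mm tall, 0.24 to 0.38 kg; may be absent. Aluminium disc 58 mm across and 22 mm thick with a black round grip 36 mm across on top. Point on its axis half-way up, 31 mm over its underside; z up its axis
- leveller2_mid (a point): coffee leveller standing on the counter, 62 mm tall, 0.24 to 0.38 kg; may be absent. Aluminium disc 58 mm across and 22 mm thick with a black round grip 36 mm across on top. Point on its axis half-way up, 31 mm over its underside; z up its axis
- slot1 (a point): keyhole slot in the rack's fixed steel deck (8 mm thick, top 57 mm over the counter, open beneath). Point at the centre of the wide opening (68 mm across), level with the deck's top. x runs along the slot, from the wide opening into the narrow part (24 mm wide, closed end 122 mm from the point), away from the robot; z up. Green cups, 58 mm tall, are fixed on the tray behind the deck
- slot2 (a point): middle slot, like slot1, 80 mm beside it. A hung tamper has its neck in the narrow part and its handle's underside resting on the deck, its base 10 mm over the counter; it can rise 17 mm there before its base meets the deck from below. Let go in the wide opening, it sinks 10 mm to the counter
- slot3 (a point): third slot, like slot1, 80 mm beyond slot2
- drawer (a joint): how far the drawer is open, m: 0 fully shut, 0.2 fully open; starts about 0.17 to 0.20 open; slides with about 1 N of friction and stays where it is left
- drawer_floor (a point): drawer's inner floor at the middle of its front edge, against the front panel, 21 mm over the counter, moving with it; x points into the cabinet, y across. The floor spans x 0 to 225 mm, y -113 to 113. Side and back walls rise 44 mm over it, the front panel (264 mm wide) 117 mm. The black cabinet, 150 mm tall, roofs over what lies beyond x = joint value - 6 mm; things up to 110 mm tall pass under
- drawer_handle (a point): middle of the drawer's steel bar handle, a level bar 120 mm long across the drawer, 35 mm out from the front panel and 110 mm over the counter, moving with the drawer; x points into the cabinet
- jug_mid (a point): bystander: steel milk jug, 82 mm across, 105 mm tall, handle at its side; point half-way up
- cup_mid (a point): bystander: green cup of coffee on a white saucer 124 mm across, 62 mm tall; point half-way up
- tin_mid (a point): bystander: coffee tin, 84 mm across, 120 mm tall; point half-way up
Not all that is in view belongs to the job. Leave any orange look-alike of the part that bears tamper3_mid alone. What is shaped like the part that bears tamper2_mid but pink or red is not meant.

How it is judged:
By the outcome, as a careful person would: the job done as asked, in the order asked, and still so for the second after the job is handed in, with the robot touching nothing.
Of tamper1, tamper2, tamper3 only 2 to 3 are there at a start; the rules pass over those that are not, and their reading is None.
Of leveller1, leveller2 only 1 to 2 are there at a start; the rules pass over those that are not, and their reading is None.
At some moment in a run one of leveller1, leveller2 may be knocked a few centimetres aside while the robot is not near it.
It also fails if it takes over 210 s, if anything falls off the work surface, if the arm or the gripper's body presses on something with over 40 N, if the wrist force passes 120 N, or if a joint passes its speed limit or range.

## Robot

A 7-joint arm with a two-finger parallel gripper is mounted at the origin on the work surface. World frame = base frame: x ahead of the robot, y to its left, z up, the work surface at z = 0. Lengths are in m, angles in rad, forces in N, time in s.
With the tool pointing down it reaches from about 0.35 to 0.9 m from the base axis. Payload 19.9 kg.
Tool frame: the origin (TCP) lies midway between the tips of the shut fingers; the grasp point (between the pads) lies 19 mm behind it; z points along the fingers, y is the line along which they close (so a half turn about z gives the same grasp; the last joint's range is limited). The gripper opens to 94 mm and grips with 3 to 60 N. Pads are 16 mm wide; open, the fingers measure 119 mm over their backs; the gripper's body (75 mm by 177 mm) begins 78 mm behind the grasp point.
Start: joints at [1.131, 0.417, -0.01, 1.614, 0.005, 1.111, -0.053], TCP at [0.242, -0.576, 0.205] pointing down, gripper open.
Joint ranges: [-2.81, 2.81], [-0.39, 2.02], [-1.27, 1.25], [0.06, 2.57], [-1.19, 4.33], [0.19, 2], [-2.82, 2.82]. Speed limits (rad/s): [1.89, 1.89, 2.39, 2.39, 3.01, 3.01, 3.01].

## Interface

Orientations are given as a unit quaternion [x, y, z, w].
In Python, from cell import sense, cams, bot gives the robot as it stands.
- The arm moves only by the shell command python3 -m jog 'ROWS' [FORCE]. ROWS is JSON, a list of rows, each a list of 3 entries, a list of its own where there are three numbers: the opening, from 0 (shut) to 1 (fully open), then the shift along the tool's x, y, z in m, then the turn, a rotation vector about the tool's x, y, z in rad. In form: [[claw, [dx, dy, dz], [ax, ay, az]], ...]. A call has 1 to 20 rows; each row shifts and turns the commanded pose from where the row before left it, along the tool's axes as they then stand; what a row does not reach is not made up. A row lasts 1/12 s, in which the tool goes at most 41.7 mm and 7.16 degrees, less where a joint would pass 70% of its speed; a pose out of reach is approached as far as the arm can. A call with a gripper value outside its range is refused whole. The fingers move at their own pace and stop on an object; FORCE is the grip in N (left out, the last holds). Time passes only in rows, so rows that do not move let the fingers close. It gives the time, the measured TCP pose, the force, the opening and the grip force at its end, in the units of the state.
- sense(): the state, without advancing time (a new reading comes with each control period).
- cams.grab_frame(name): name is "scene" or "top" or "wrist"; returns a dict with "img" (420x560x3 uint8, red, green, blue), "mtx" (3x3 intrinsics, pixels), "world_from_camera" (4x4, takes a point from camera to world coordinates); the wrist camera has in their place "mount" (4x4, takes a point from camera to tool coordinates, whose origin is the TCP and whose axes are the flange's). Camera axes: x right, y down, z forward; pixel columns grow to the right and rows downward; lengths in m; the calibration is good to about 2 mm. The wrist camera is an equidistant fisheye: a pixel r from the principal point sees the ray r / f radians off the axis. A picture is of the moment at which its call begins: read the wrist's pose just before it. There is no depth.
- bot.job_done(): hands the job in; it is judged then, once.
The state is a dict: "time": time; "joint_positions": joint angles; "dq": joint speeds; "tau": joint torques, N m; "tcp_pos": TCP position; "ee_rot": TCP orientation; "force": force on the tool from outside, world axes, zero at the start; "torque": the same for the moment, N m; "opening": opening from 0.0 (shut) to 1.0 (fully open); "grasp_force": force on a finger pad.
Only numpy, scipy, OpenCV 4.12 (cv2) and the standard library are available. Lean on these libraries where they do the work, as an engineer would, in place of code of your own. Each camera call takes 0.05 s, during which the arm holds its last target. There are 200 camera calls.

## Working session

There is one attempt and no reset: what is moved stays moved. The work goes in short steps, Python scripts to look and compute and a shell command to move; the robot and the scene stay as the last step left them, time stands still between calls to the robot, and variables do not carry over. Pictures are saved under pics/ and viewed, at most 14 in all, crops included, and the job is handed in when it is done.

```bash
mkdir -p pics; ls
python3 - <<'E'
from cell import sense,cams,bot
import cv2,numpy as np
s=sense();print(s)
for n in ("scene","top"):
    f=cams.grab_frame(n);cv2.imwrite(f"pics/{n}0.png",cv2.resize(f["img"][:,:,::-1],(800,600),interpolation=cv2.INTER_CUBIC))
    np.savez(f"{n}0.npz",**f)
    print(n,f["mtx"].round(2).tolist(),f["world_from_camera"].round(4).tolist())
f=cams.grab_frame("wrist");print(f["mtx"].round(2).tolist(),f["mount"].round(4).tolist())
E
```

```text
pics
{'time': 0.0, 'joint_positions': array([ 1.13149004,  0.41798722, -0.01033751,  1.61414664,  0.00469339,
        1.11069747, -0.05295825]), 'dq': array([ 2.01217893e-05, -7.17568626e-05,  2.50870232e-03,  1.19536766e-03,
       -1.43446981e-03, -2.28512028e-04,  8.68024898e-04]), 'tau': array([ 1.10827030e-03, -8.51241302e+01,  6.39442876e-01, -4.25992405e+01,
       -4.87882644e-02,  1.85885135e-02,  1.87585274e-04]), 'tcp_pos': array([ 0.24199071, -0.57585384,  0.20482843]), 'ee_rot': array([ 9.80275963e-01,  1.97632659e-01, -1.54559122e-04, -5.87250941e-04]), 'force': array([-0.18903186, -0.88769861,  0.05920121]), 'torque': array([ 0.04796919,  0.00883053, -0.01557272]), 'grasp_force': 0.0, 'opening': 1.0034545949645564}
scene [[504.01, 0.0, 281.92], [0.0, 504.01, 218.88], [0.0, 0.0, 1.0]] [[0.7072, 0.4368, -0.556, 1.4934], [0.7067, -0.4104, 0.5764, -0.9717], [0.0236, -0.8005, -0.5989, 1.0995], [0.0, 0.0, 0.0, 1.0]]
top [[478.87, 0.0, 278.12], [0.0, 478.87, 215.86], [0.0, 0.0, 1.0]] [[0.0023, -0.9945, 0.1045, 0.4107], [-1.0, -0.0026, -0.0022, -0.0097], [0.0024, -0.1045, -0.9945, 1.7013], [0.0, 0.0, 0.0, 1.0]]
[[325.19, 0.0, 275.39], [0.0, 325.19, 210.76], [0.0, 0.0, 1.0]] [[0.0002, -0.9736, -0.2283, 0.065], [1.0, -0.0001, 0.0012, 0.0005], [-0.0012, -0.2283, 0.9736, -0.1784], [0.0, 0.0, 0.0, 1.0]]
```

View pics/scene0.png

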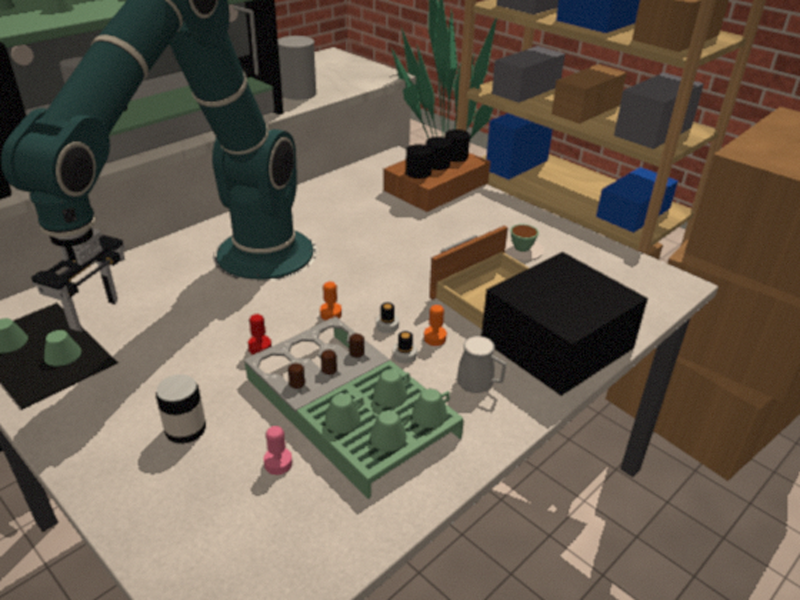

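View pics/top0.png

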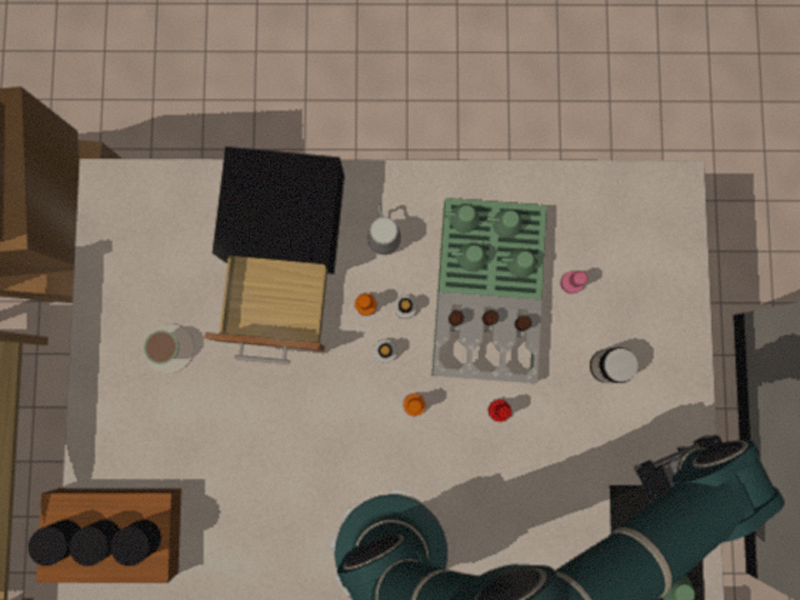

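The scene shows three dark tampers in the rack, two black-gripped levellers at top-view (405,305) and (386,350), and the open drawer at (275,300). The orange, red and pink tampers are decoys. I'll take an enlarged crop.

Run:
```python
import cv2,numpy as np
f=np.load("top0.npz");im=f["img"][130:280,140:390,::-1]
cv2.imwrite("pics/topc.png",cv2.resize(im,(800,480),interpolation=cv2.INTER_CUBIC))
```

```text
(no output)
```

View pics/topc.png

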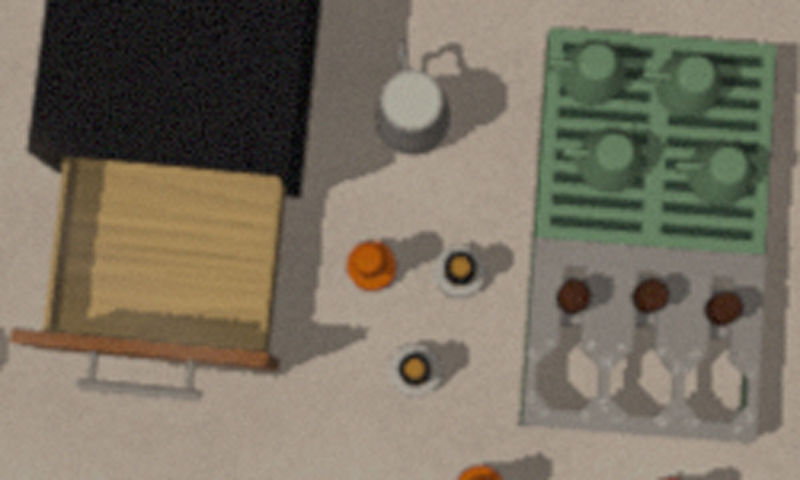

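```bash
cat > h.py <<'E'
import numpy as np
def ray(K,T,uv,z):
    d=T[:3,:3]@np.linalg.solve(K,[uv[0],uv[1],1]);o=T[:3,3]
    return o+d*(z-o[2])/d[2]
def topc(f,u,v,z): return ray(f["mtx"],f["world_from_camera"],(140+(u+.5)/3.2-.5,130+(v+.5)/3.2-.5),z)
E
python3 - <<'E'
from h import *
f=np.load("top0.npz")
for n,u,v,z in [("tL",574,293,.105),("tM",651,292,.105),("tR",725,304,.105),("sL",571,380,.057),("sM",650,384,.057),("sR",728,384,.057),
 ("deckBL",521,424,.057),("deckBR",755,439,.057),("deckTL",534,238,.057),("deckTR",767,250,.057),
 ("lev_a",461,267,.062),("lev_b",415,369,.062),("hL",82,384,.11),("hR",197,395,.11),("pL",14,336,.138),("pR",276,362,.138),
 ("cabL",30,152,.15),("cabR",299,194,.15),("wallLback",66,157,.065),("wallRback",282,178,.065),("jug",412,100,.105),("or1",370,260,.095),("or2",480,472,.095)]:
    print(n,topc(f,u,v,z).round(4)[:2])
E
```

```text
tL [ 0.5607 -0.1502]
tM [ 0.562  -0.2309]
tR [ 0.5496 -0.3081]
sL [ 0.4716 -0.1506]
sM [ 0.4675 -0.2353]
sR [ 0.4677 -0.3189]
deckBL [ 0.4245 -0.0969]
deckBR [ 0.4092 -0.3467]
deckTL [ 0.6249 -0.1116]
deckTR [ 0.6125 -0.3635]
lev_a [ 0.5926 -0.0326]
lev_b [0.4827 0.0165]
hL [0.4643 0.3606]
hR [0.4532 0.2413]
pL [0.5121 0.4247]
pR [0.4862 0.157 ]
cabL [0.7003 0.411 ]
cabR [0.6575 0.1345]
wallLback [0.7108 0.3949]
wallRback [0.6885 0.161 ]
jug [0.7658 0.0202]
or1 [0.5961 0.0639]
or2 [ 0.3744 -0.0521]
```

Top-view estimates agree on the rack yaw (about -0.06), the tampers and the drawer yaw (about -0.095). Next I'll move over the rack and refine with the wrist camera.

```bash
cat >> h.py <<'E'
from scipy.spatial.transform import Rotation as R
def wrist_ray(f,s,uv,z):
    K=f["mtx"];x=np.array([(uv[0]-K[0,2])/K[0,0],(uv[1]-K[1,2])/K[1,1]]);r=np.hypot(*x)
    d=np.r_[x/r*np.sin(r),np.cos(r)] if r>1e-9 else np.array([0,0,1.])
    Q=R.from_quat(s["ee_rot"]).as_matrix();M=f["mount"]
    o=s["tcp_pos"]+Q@M[:3,3];w=Q@M[:3,:3]@d
    return o+w*(z-o[2])/w[2]
def togo(s,p,yaw):
    Q=R.from_quat(s["ee_rot"]);cur=np.arctan2(*Q.as_matrix()[1::-1,0])
    t=R.from_matrix(np.array([[np.cos(yaw),np.sin(yaw),0],[np.sin(yaw),-np.cos(yaw),0],[0,0,-1]]))
    e=(Q.inv()*t).as_rotvec()
    return "turn",e.round(4).tolist(),"then shift",(t.inv().apply(np.array(p)-s["tcp_pos"])).round(4).tolist(),"yaw",round(cur,4)
E
cat > go.py <<'E'
import sys
from cell import sense
from h import *
a=list(map(float,sys.argv[1:]));s=sense();print(s["tcp_pos"].round(4),round(s["time"],1),*togo(s,a[:3],a[3]))
E
python3 -m jog '[[1,[0,0,-0.01],[0,0,0.115]],[1,[0,0,-0.01],[0,0,0.115]],[1,[0,0,-0.01],[0,0,0.115]],[1,[0,0,-0.015],[0,0,0.115]],[0.6,[0.0186,-0.0304,0],[0,0,0]],[0.6,[0.0186,-0.0304,0],[0,0,0]],[0.6,[0.0186,-0.0304,0],[0,0,0]],[0.6,[0.0186,-0.0304,0],[0,0,0]],[0.6,[0.0186,-0.0304,0],[0,0,0]],[0.6,[0.0186,-0.0304,0],[0,0,0]],[0.6,[0.0186,-0.0304,0],[0,0,0]],[0.6,[0.0186,-0.0304,0],[0,0,0]],[0.6,[0.0186,-0.0304,0],[0,0,0]],[0.6,[0.0186,-0.0304,0],[0,0,0]],[0.6,[0.0186,-0.0304,0],[0,0,0]],[0.6,[0.0186,-0.0304,0],[0,0,0]],[0.6,[0,0,0],[0,0,0]],[0.6,[0,0,0],[0,0,0]],[0.6,[0,0,0],[0,0,0]]]'
python3 go.py 0.487 -0.226 0.25 -0.062
cat > look.py <<'E'
import sys,pickle,cv2
from cell import sense,cams
s=sense();f=cams.grab_frame("wrist");n=sys.argv[1]
pickle.dump((s,f),open(n+".pkl","wb"))
cv2.imwrite(f"pics/{n}.png",cv2.resize(f["img"][:,:,::-1],(800,600),interpolation=cv2.INTER_CUBIC))
E
python3 look.py w1
```

```text
time: 1.73
tcp_pos: [0.4872, -0.2263, 0.2502]
ee_rot: [1.0, -0.031, -0.0, 0.0]
force: [0.1, -1.0, -0.2]
opening: 0.598
grasp_force: 0.0
[ 0.4872 -0.2263  0.2502] 1.7 turn [0.0001, 0.0006, -0.0004] then shift [-0.0003, -0.0003, 0.0002] yaw -0.0624
```

View pics/w1.png

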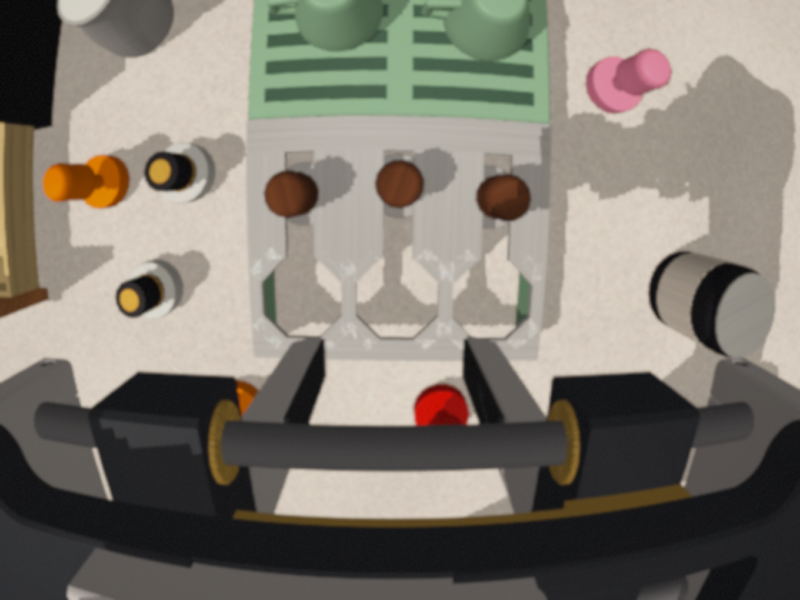

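The wrist view clearly shows the slots. Narrow ends are near v≈153 and front edges of the wide openings near v≈338. Tamper tops are at (291,194), (400,183) and (505,197).

Run:
```python
import pickle
from h import *
s,f=pickle.load(open("w1.pkl","rb"))
g=lambda u,v,z:wrist_ray(f,s,((u+.5)*.7-.5,(v+.5)*.7-.5),z)[:2]
for n,u,v,z in [("tL",291,193,.1),("tM",400,182,.105),("tR",504,197,.1),("eL",301,153,.057),("eM",399,153,.057),("eR",497,155,.057),
("nL0",286,165,.057),("nL1",315,165,.057),("fM",398,338,.057),("mL",350,300,.057),("mR",440,300,.057),("BL",255,358,.057),("BR",540,358,.057),("TL",250,122,.057),("TR",549,122,.057),
("la_top",159,171,.062),("lb_top",129,300,.062),("la_d",182,173,.022),("lb_d",152,293,.022)]:
    p=g(u,v,z);q=p-.122*np.array([.998,-.062]) if n[0]=='e' else '';print(n,p.round(4),q)
```

```text
tL [ 0.5591 -0.1587] 
tM [ 0.5607 -0.2365] 
tR [ 0.547  -0.3103] 
eL [ 0.5916 -0.1598] [ 0.46984707 -0.15227079]
eM [ 0.5852 -0.2379] [ 0.46342424 -0.23033437]
eR [ 0.5806 -0.3165] [ 0.45887015 -0.30894835]
nL0 [ 0.5831 -0.1468] 
nL1 [ 0.5807 -0.1706] 
fM [ 0.4336 -0.2279] 
mL [ 0.4687 -0.1904] 
mR [ 0.4641 -0.2644] 
BL [ 0.422  -0.1017] 
BR [ 0.4061 -0.3517] 
TL [ 0.6225 -0.1187] 
TR [ 0.6082 -0.3628] 
la_top [ 0.5927 -0.0341] 
lb_top [0.4828 0.014 ] 
la_d [ 0.5915 -0.0374] 
lb_d [0.4805 0.0112]
```

```bash
python3 -m jog '[[0.6,[0.0248,0.0017,0],[0,0,0.003]],[0.6,[0.0248,0.0017,0],[0,0,0]],[0.6,[0.0249,0.0018,0],[0,0,0]],[0.6,[0,0,-0.00],[0,0,0]],[0.6,[0,0,0.03],[0,0,0]],[0.6,[0,0,0.03],[0,0,0]],[0.6,[0,0,0.03],[0,0,0]],[0.6,[0,0,0.03],[0,0,0]],[0.6,[0,0,0.03],[0,0,0]],[0.6,[0,0,0.02],[0,0,0]],[0.6,[0,0,0.016],[0,0,0]],[0.6,[0,0,0],[0,0,0]],[0.3,[0,0,0],[0,0,0]],[0.3,[0,0,0],[0,0,0]],[0.3,[0,0,0],[0,0,0]],[0.3,[0,0,0],[0,0,0]],[0.3,[0,0,0],[0,0,0]]]' 20
python3 go.py 0.561 -0.2358 0.064 -0.065
```

```text
time: 3.2
tcp_pos: [0.5622, -0.2363, 0.0658]
ee_rot: [0.999, -0.033, 0.001, 0.0]
force: [-1.6, 1.3, 7.3]
opening: 0.383
grasp_force: 20.0
[ 0.5622 -0.2363  0.0658] 3.2 turn [0.0006, -0.0017, -0.0003] then shift [-0.0012, -0.0004, 0.0018] yaw -0.0653
```

```bash
python3 -m jog '[[0.3,[0,0,-0.004],[0,0,0]],[0.3,[0,0,-0.004],[0,0,0]],[0.3,[0,0,0],[0,0,0]],[0.3,[-0.012,0,0],[0,0,0]],[0.3,[-0.012,0,0],[0,0,0]],[0.3,[-0.012,0,0],[0,0,0]],[0.3,[-0.012,0,0],[0,0,0]],[0.3,[-0.012,0,0],[0,0,0]],[0.3,[-0.012,0,0],[0,0,0]],[0.3,[-0.012,0,0],[0,0,0]],[0.3,[-0.011,0,0],[0,0,0]],[0.3,[0,0,0],[0,0,0]]]'
python3 go.py 0.466 -0.2293 0.072 -0.065; python3 look.py w2
```

```text
time: 4.2
tcp_pos: [0.4648, -0.2298, 0.0724]
ee_rot: [0.999, -0.033, -0.001, -0.0]
force: [-0.4, -0.4, -3.7]
opening: 0.382
grasp_force: 20.0
[ 0.4648 -0.2298  0.0724] 4.2 turn [-0.0, 0.0013, -0.001] then shift [0.0012, -0.0006, 0.0004] yaw -0.066
```

View pics/w2.png

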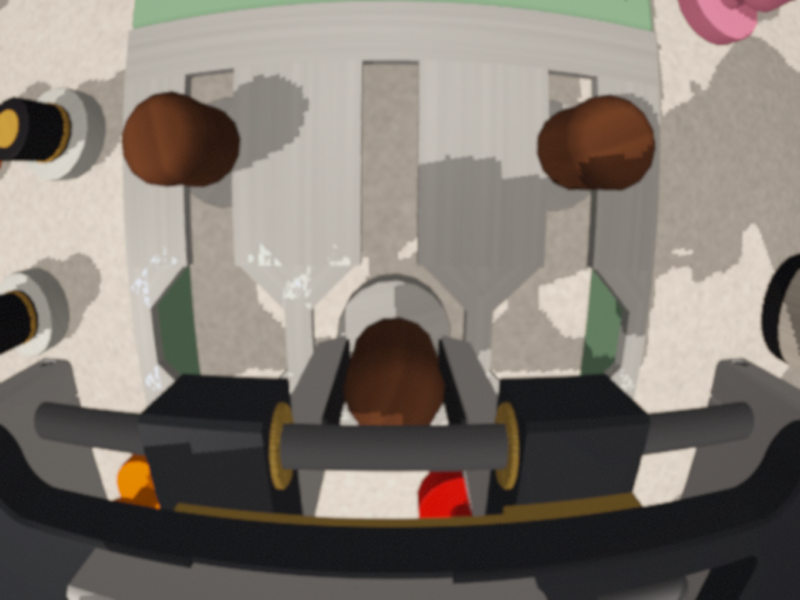

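Run:
```python
import pickle
from h import *
s,f=pickle.load(open("w2.pkl","rb"))
g=lambda u,v,z:wrist_ray(f,s,((u+.5)*.7-.5,(v+.5)*.7-.5),z)[:2]
for n,u,v,z in [("open",389,338,.057),("eM",390,62,.057),("base far",395,275,.041),("bL",343,335,.041),("bR",447,335,.041),("eL",210,72,.057),("eR",572,72,.057),("wLm",155,300,.057),("wLm2",155,377,.057),("mL",313,305,.057),("mR",465,305,.057),("tL",170,140,.1),("tR",610,143,.1)]:
    print(n,g(u,v,z).round(4))
```

```text
open [ 0.4683 -0.229 ]
eM [ 0.5866 -0.2373]
base far [ 0.4932 -0.2333]
bL [ 0.466  -0.2068]
bR [ 0.4628 -0.2561]
eL [ 0.5927 -0.1587]
eR [ 0.582  -0.3165]
wLm [ 0.4926 -0.1202]
wLm2 [ 0.4539 -0.1114]
mL [ 0.4853 -0.1971]
mR [ 0.4809 -0.2628]
tL [ 0.5571 -0.1591]
tR [ 0.5458 -0.3109]
```

```bash
python3 -m jog '[[0.3,[0.001,-0.0005,-0.002],[0,0,0]],[0.3,[0,0,-0.008],[0,0,0]],[0.3,[0,0,-0.008],[0,0,0]],[0.3,[0,0,-0.008],[0,0,0]],[0.3,[0,0,0],[0,0,0]]]'
```

```text
time: 4.67
tcp_pos: [0.469, -0.2297, 0.1005]
ee_rot: [0.999, -0.033, 0.001, 0.001]
force: [0.4, -0.5, -3.9]
opening: 0.382
grasp_force: 20.0
```

```bash
python3 -m jog '[[0.3,[0,0,-0.03],[0,0,0.03]],[0.3,[0,0,-0.03],[0,0,0]],[0.3,[0,0,-0.03],[0,0,0]],[0.3,[0,0,-0.035],[0,0,0]],[0.3,[0,0,-0.03],[0,0,0]],[0.3,[-0.0026,-0.0346,0],[0,0,0]],[0.3,[-0.0026,-0.0346,0],[0,0,0]],[0.3,[-0.0026,-0.0346,0],[0,0,0]],[0.3,[-0.0026,-0.0346,0],[0,0,0]],[0.3,[-0.0026,-0.0346,0],[0,0,0]],[0.3,[-0.0026,-0.0346,0],[0,0,0]],[0.3,[-0.0026,-0.0346,0],[0,0,0]],[0.3,[-0.0026,-0.0346,0],[0,0,0]],[0.3,[-0.0026,-0.0346,0],[0,0,0]],[0.3,[-0.0026,-0.0346,0],[0,0,0]],[0.3,[-0.0026,-0.0346,0],[0,0,0]],[0.3,[-0.0026,-0.0346,0],[0,0,0]],[0.3,[-0.0026,-0.0346,0],[0,0,0]],[0.3,[-0.0026,-0.0346,0],[0,0,0]],[0.3,[-0.0026,-0.0346,0],[0,0,0]]]'
python3 -m jog '[[0.3,[0,0,0],[0,0,0]],[0.3,[0,0,0],[0,0,0]]]'
python3 look.py w3
```

```text
time: 6.33
tcp_pos: [0.4781, 0.2927, 0.2536]
ee_rot: [0.999, -0.048, 0.0, -0.0]
force: [1.6, -0.9, -3.3]
opening: 0.383
grasp_force: 20.0
time: 6.5
tcp_pos: [0.4776, 0.2929, 0.2532]
ee_rot: [0.999, -0.046, -0.0, -0.0]
force: [0.0, -1.7, -3.7]
opening: 0.38
grasp_force: 20.0
```

View pics/w3.png

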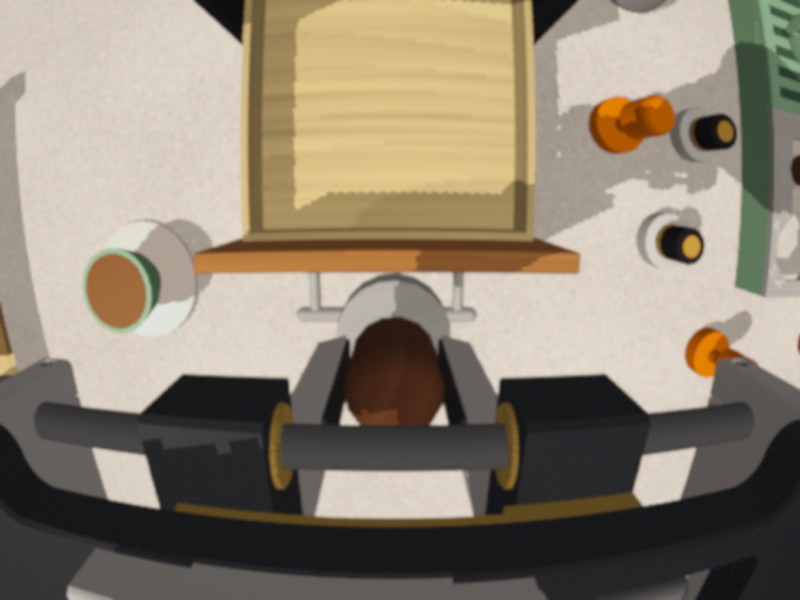

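The drawer is square in view. Floor front corners are at (262,229) and (514,231), and handle ends at (300,314) and (475,314).

Run:
```python
import pickle
from h import *
s,f=pickle.load(open("w3.pkl","rb"))
g=lambda u,v,z:wrist_ray(f,s,((u+.5)*.7-.5,(v+.5)*.7-.5),z)[:2]
for n,u,v,z in [("fL",262,229,.021),("fR",514,231,.021),("hL",300,313,.11),("hR",475,314,.11),("pL",196,272,.138),("pR",579,272,.138),("piL",196,254,.138),("piR",579,254,.138),("wl",245,241,.065),("wr",534,241,.065),("cab",243,42,.15),("cab",536,42,.15),("cup",122,290,.062),("la",724,132,.062),("lb",690,245,.062)]:
    print(n,g(u,v,z).round(4))
```

```text
fL [0.5246 0.4072]
fR [0.5016 0.1804]
hL [0.465  0.3612]
hR [0.4527 0.235 ]
pL [0.5068 0.4244]
pR [0.4828 0.1654]
piL [0.519  0.4223]
piR [0.4951 0.1652]
wl [0.5186 0.4101]
wr [0.4967 0.1751]
cab [0.6526 0.371 ]
cab [0.6351 0.1876]
cup [0.4898 0.5413]
la [ 0.5916 -0.0331]
lb [0.4843 0.0158]
```

```bash
python3 -m jog '[[0.3,[0.032,-0.0152,0],[0,0,0]],[0.3,[0.032,-0.0152,0],[0,0,0]],[0.3,[0.032,-0.0152,0],[0,0,0]],[0.3,[0.032,-0.0152,0],[0,0,0]],[0.3,[0.032,-0.0152,0],[0,0,0]],[0.3,[0,0,0],[0,0,0]],[0.3,[0,0,0.028],[0,0,0]],[0.3,[0,0,0.028],[0,0,0]],[0.3,[0,0,0.028],[0,0,0]],[0.3,[0,0,0.028],[0,0,0]],[0.3,[0,0,0.028],[0,0,0]],[0.3,[0,0,0.018],[0,0,0]],[0.3,[0,0,0.010],[0,0,0]],[0.3,[0,0,0],[0,0,0]],[0.3,[0,0,0],[0,0,0]]]'
python3 go.py 0.6443 0.3532 0.077 -0.096
```

```text
time: 7.8
tcp_pos: [0.6453, 0.3509, 0.0862]
ee_rot: [0.999, -0.048, 0.0, 0.0]
force: [0.2, -0.6, -2.5]
opening: 0.381
grasp_force: 20.0
[0.6453 0.3509 0.0862] 7.8 turn [-0.0, -0.0004, -0.0] then shift [-0.0012, -0.0022, 0.0092] yaw -0.096
```

```bash
python3 -m jog '[[0.3,[-0.001,-0.002,0.003],[0,0,0]],[0.3,[0,0,0.002],[0,0,0]],[0.3,[0,0,0.0015],[0,0,0]],[0.3,[0,0,0.001],[0,0,0]],[0.3,[0,0,0.001],[0,0,0]],[0.3,[0,0,0],[0,0,0]],[0.3,[0,0,0],[0,0,0]]]'
```

```text
time: 8.38
tcp_pos: [0.6443, 0.3537, 0.0775]
ee_rot: [0.999, -0.048, 0.0, -0.0]
force: [-0.6, -0.0, 3.4]
opening: 0.382
grasp_force: 20.0
```

```bash
python3 -m jog '[[0.42,[0,0,0],[0,0,0]],[0.5,[0,0,0],[0,0,0]],[0.57,[0,0,0],[0,0,0]],[0.57,[0,0,0],[0,0,0]],[0.57,[0,0,-0.01],[0,0,0]],[0.57,[0,0,-0.02],[0,0,0]],[0.57,[0,0,-0.03],[0,0,0]],[0.57,[0,0,-0.03],[0,0,0]],[0.57,[0,0,-0.03],[0,0,0]],[0.57,[0,0,-0.03],[0,0,0]],[0.57,[0,0,-0.022],[0,0,0]],[0.6,[0,0,0],[0,0,-0.031]]]'
python3 -m jog '[[0.6,[-0.0035,0.0344,0],[0,0,0]],[0.6,[-0.0035,0.0344,0],[0,0,0]],[0.6,[-0.0035,0.0344,0],[0,0,0]],[0.6,[-0.0035,0.0344,0],[0,0,0]],[0.6,[-0.0035,0.0344,0],[0,0,0]],[0.6,[-0.0035,0.0344,0],[0,0,0]],[0.6,[-0.0035,0.0344,0],[0,0,0]],[0.6,[-0.0035,0.0344,0],[0,0,0]],[0.6,[-0.0035,0.0344,0],[0,0,0]],[0.6,[-0.0035,0.0344,0],[0,0,0]],[0.6,[-0.0035,0.0344,0],[0,0,0]],[0.6,[-0.0035,0.0344,0],[0,0,0]],[0.6,[-0.0035,0.0344,0],[0,0,0]],[0.6,[-0.0035,0.0344,0],[0,0,0]],[0.6,[-0.0035,0.0344,0],[0,0,0]],[0.6,[0,0,0],[0,0,0]],[0.6,[0,0,0],[0,0,0]]]'
python3 go.py 0.558 -0.1575 0.064 -0.065
```

```text
time: 9.38
tcp_pos: [0.6452, 0.3547, 0.2556]
ee_rot: [0.999, -0.032, 0.003, -0.002]
force: [-0.2, -0.6, 0.2]
opening: 0.595
grasp_force: 0.0
time: 10.8
tcp_pos: [0.5581, -0.1598, 0.2496]
ee_rot: [0.999, -0.034, 0.0, 0.0]
force: [-0.5, 0.5, 0.2]
opening: 0.601
grasp_force: 0.0
[ 0.5581 -0.1598  0.2496] 10.8 turn [0.0004, -0.0004, -0.0025] then shift [-0.0003, -0.0023, 0.1856] yaw -0.0675
```

```bash
python3 -m jog '[[0.6,[0,-0.0023,0],[0,0,-0.0025]],[0.6,[0,0,0.03],[0,0,0]],[0.6,[0,0,0.03],[0,0,0]],[0.6,[0,0,0.03],[0,0,0]],[0.6,[0,0,0.03],[0,0,0]],[0.6,[0,0,0.03],[0,0,0]],[0.6,[0,0,0.02],[0,0,0]],[0.6,[0,0,0.0155],[0,0,0]],[0.6,[0,0,0],[0,0,0]],[0.3,[0,0,0],[0,0,0]],[0.3,[0,0,0],[0,0,0]],[0.3,[0,0,0],[0,0,0]],[0.3,[0,0,0],[0,0,0]],[0.3,[0,0,0],[0,0,0]]]' 20
python3 go.py 0.4705 -0.151 0.072 -0.065
```

```text
time: 11.97
tcp_pos: [0.5596, -0.1553, 0.0648]
ee_rot: [1.0, -0.031, 0.001, 0.0]
force: [-1.2, 2.9, 8.0]
opening: 0.379
grasp_force: 20.0
[ 0.5596 -0.1553  0.0648] 12.0 turn [0.0, -0.002, 0.0037] then shift [-0.0891, 0.0015, -0.0072] yaw -0.0613
```

```bash
python3 -m jog '[[0.3,[0,0.001,-0.004],[0,0,0]],[0.3,[0,0,-0.004],[0,0,0.003]],[0.3,[0,0,0],[0,0,0]],[0.3,[-0.012,0,0],[0,0,0]],[0.3,[-0.012,0,0],[0,0,0]],[0.3,[-0.012,0,0],[0,0,0]],[0.3,[-0.012,0,0],[0,0,0]],[0.3,[-0.012,0,0],[0,0,0]],[0.3,[-0.012,0,0],[0,0,0]],[0.3,[-0.009,0,0],[0,0,0]],[0.3,[-0.007,0,0],[0,0,0]],[0.3,[0,0,0],[0,0,0]],[0.3,[0,0,0],[0,0,0]]]'
python3 go.py 0.4705 -0.151 0.072 -0.065
```

```text
time: 13.05
tcp_pos: [0.4711, -0.1511, 0.0717]
ee_rot: [0.999, -0.032, 0.0, 0.0]
force: [0.1, -0.4, -3.5]
opening: 0.382
grasp_force: 20.0
[ 0.4711 -0.1511  0.0717] 13.1 turn [0.0001, -0.0004, 0.0001] then shift [-0.0006, -0.0001, -0.0003] yaw -0.0649
```

```bash
python3 -m jog '[[0.3,[0,0,-0.008],[0,0,0]],[0.3,[0,0,-0.008],[0,0,0]],[0.3,[0,0,-0.008],[0,0,0]],[0.3,[0,0,0],[0,0,0]]]'
python3 go.py 0.6374 0.2815 0.077 -0.096
```

```text
time: 13.38
tcp_pos: [0.472, -0.1512, 0.0974]
ee_rot: [0.999, -0.032, 0.001, 0.0]
force: [0.7, -0.9, -3.7]
opening: 0.381
grasp_force: 20.0
[ 0.472  -0.1512  0.0974] 13.4 turn [0.0006, -0.0025, 0.0314] then shift [0.1231, -0.4466, 0.0204] yaw -0.0646
```

```bash
python3 -m jog '[[0.3,[0,0,-0.03],[0,0,0.0314]],[0.3,[0,0,-0.03],[0,0,0]],[0.3,[0,0,-0.03],[0,0,0]],[0.3,[0,0,-0.03],[0,0,0]],[0.3,[0,0,-0.03],[0,0,0]],[0.3,[0.0088,-0.0319,0],[0,0,0]],[0.3,[0.0088,-0.0319,0],[0,0,0]],[0.3,[0.0088,-0.0319,0],[0,0,0]],[0.3,[0.0088,-0.0319,0],[0,0,0]],[0.3,[0.0088,-0.0319,0],[0,0,0]],[0.3,[0.0088,-0.0319,0],[0,0,0]],[0.3,[0.0088,-0.0319,0],[0,0,0]],[0.3,[0.0088,-0.0319,0],[0,0,0]],[0.3,[0.0088,-0.0319,0],[0,0,0]],[0.3,[0.0088,-0.0319,0],[0,0,0]],[0.3,[0.0088,-0.0319,0],[0,0,0]],[0.3,[0.0088,-0.0319,0],[0,0,0]],[0.3,[0.0088,-0.0319,0],[0,0,0]],[0.3,[0.0088,-0.0319,0],[0,0,0]],[0.3,[0,0,0],[0,0,0]]]'
python3 -m jog '[[0.3,[0,0,0],[0,0,0]]]' >/dev/null
python3 go.py 0.6374 0.2815 0.0758 -0.096
```

```text
time: 15.05
tcp_pos: [0.6357, 0.2884, 0.2445]
ee_rot: [0.999, -0.045, -0.001, -0.002]
force: [0.3, 0.8, -4.1]
opening: 0.377
grasp_force: 20.0
[0.6358 0.2839 0.2446] 15.1 turn [-0.0005, 0.0015, 0.0026] then shift [0.0019, 0.0022, 0.1688] yaw -0.0934
```

```bash
python3 -m jog '[[0.3,[0.001,0.001,0.02],[0,0,0]],[0.3,[0,0,0.028],[0,0,0]],[0.3,[0,0,0.028],[0,0,0]],[0.3,[0,0,0.028],[0,0,0]],[0.3,[0,0,0.028],[0,0,0]],[0.3,[0,0,0.018],[0,0,0]],[0.3,[0,0,0.009],[0,0,0]],[0.3,[0,0,0],[0,0,0]],[0.3,[0,0,0],[0,0,0]]]'
python3 go.py 0.6374 0.2815 0.0758 -0.096
```

```text
time: 15.88
tcp_pos: [0.6376, 0.2803, 0.0873]
ee_rot: [0.999, -0.048, 0.0, -0.0]
force: [-0.4, 0.1, -2.7]
opening: 0.381
grasp_force: 20.0
[0.6376 0.2803 0.0873] 15.9 turn [-0.0002, -0.0005, -0.0007] then shift [-0.0003, -0.0012, 0.0115] yaw -0.0967
```

```bash
python3 -m jog '[[0.3,[0,-0.001,0.004],[0,0,0]],[0.3,[0,0,0.003],[0,0,0]],[0.3,[0,0,0.0015],[0,0,0]],[0.3,[0,0,0.001],[0,0,0]],[0.3,[0,0,0.001],[0,0,0]],[0.3,[0,0,0.0008],[0,0,0]],[0.3,[0,0,0],[0,0,0]],[0.3,[0,0,0],[0,0,0]]]'
```

```text
time: 16.55
tcp_pos: [0.6377, 0.2819, 0.0759]
ee_rot: [0.999, -0.048, 0.001, -0.0]
force: [-0.0, 0.2, 5.6]
opening: 0.378
grasp_force: 20.0
```

```bash
python3 -m jog '[[0.42,[0,0,0],[0,0,0]],[0.5,[0,0,0],[0,0,0]],[0.55,[0,0,0],[0,0,0]],[0.55,[0,0,0],[0,0,0]],[0.55,[0,0,-0.01],[0,0,0]],[0.55,[0,0,-0.02],[0,0,0]],[0.55,[0,0,-0.03],[0,0,0]],[0.55,[0,0,-0.03],[0,0,0]],[0.55,[0,0,-0.03],[0,0,0]],[0.55,[0,0,-0.03],[0,0,0]],[0.57,[0,0,-0.022],[0,0,0]],[0.6,[0,0,0],[0,0,-0.031]]]' >/dev/null
python3 -m jog '[[0.6,[-0.0029,0.0333,0],[0,0,0]],[0.6,[-0.0029,0.0333,0],[0,0,0]],[0.6,[-0.0029,0.0333,0],[0,0,0]],[0.6,[-0.0029,0.0333,0],[0,0,0]],[0.6,[-0.0029,0.0333,0],[0,0,0]],[0.6,[-0.0029,0.0333,0],[0,0,0]],[0.6,[-0.0029,0.0333,0],[0,0,0]],[0.6,[-0.0029,0.0333,0],[0,0,0]],[0.6,[-0.0029,0.0333,0],[0,0,0]],[0.6,[-0.0029,0.0333,0],[0,0,0]],[0.6,[-0.0029,0.0333,0],[0,0,0]],[0.6,[-0.0029,0.0333,0],[0,0,0]],[0.6,[-0.0029,0.0333,0],[0,0,0]],[0.6,[-0.0029,0.0333,0],[0,0,0]],[0.6,[-0.0029,0.0333,0],[0,0,0]],[0.6,[-0.0029,0.0333,0],[0,0,0]],[0.6,[-0.0029,0.0333,0],[0,0,0]],[0.6,[-0.0029,0.0333,0],[0,0,0]],[0.6,[0,0,0],[0,0,0]],[0.6,[0,0,0],[0,0,0]]]'
python3 go.py 0.547 -0.312 0.064 -0.065
```

```text
time: 19.22
tcp_pos: [0.5455, -0.3148, 0.2475]
ee_rot: [0.999, -0.034, -0.0, 0.0]
force: [0.3, 0.5, -0.3]
opening: 0.599
grasp_force: 0.0
[ 0.5455 -0.3148  0.2475] 19.2 turn [0.0001, 0.0001, -0.0031] then shift [0.0014, -0.0029, 0.1835] yaw -0.0681
```

```bash
python3 -m jog '[[0.6,[0.0014,-0.0024,0],[0,0,-0.003]],[0.6,[0,0,0.03],[0,0,0]],[0.6,[0,0,0.03],[0,0,0]],[0.6,[0,0,0.03],[0,0,0]],[0.6,[0,0,0.03],[0,0,0]],[0.6,[0,0,0.03],[0,0,0]],[0.6,[0,0,0.02],[0,0,0]],[0.6,[0,0,0.0135],[0,0,0]],[0.6,[0,0,0],[0,0,0]],[0.3,[0,0,0],[0,0,0]],[0.3,[0,0,0],[0,0,0]],[0.3,[0,0,0],[0,0,0]],[0.3,[0,0,0],[0,0,0]],[0.3,[0,0,0],[0,0,0]]]' 20
python3 go.py 0.4605 -0.309 0.072 -0.065
```

```text
time: 20.38
tcp_pos: [0.5485, -0.3114, 0.0652]
ee_rot: [1.0, -0.031, 0.001, 0.001]
force: [-0.9, -0.8, 7.7]
opening: 0.382
grasp_force: 20.0
[ 0.5485 -0.3114  0.0652] 20.4 turn [0.0012, -0.0021, 0.0026] then shift [-0.088, 0.0033, -0.0068] yaw -0.0624
```

```bash
python3 -m jog '[[0.3,[0,0.001,-0.004],[0,0,0]],[0.3,[0,0.001,-0.004],[0,0,0.003]],[0.3,[0,0.001,0],[0,0,0]],[0.3,[-0.012,0,0],[0,0,0]],[0.3,[-0.012,0,0],[0,0,0]],[0.3,[-0.012,0,0],[0,0,0]],[0.3,[-0.012,0,0],[0,0,0]],[0.3,[-0.012,0,0],[0,0,0]],[0.3,[-0.012,0,0],[0,0,0]],[0.3,[-0.009,0,0],[0,0,0]],[0.3,[-0.006,0,0],[0,0,0]],[0.3,[0,0,0],[0,0,0]],[0.3,[0,0,0],[0,0,0]]]'
python3 go.py 0.4605 -0.309 0.072 -0.065
```

```text
time: 21.47
tcp_pos: [0.461, -0.3083, 0.0718]
ee_rot: [0.999, -0.033, 0.0, 0.0]
force: [0.5, 1.0, -4.6]
opening: 0.378
grasp_force: 20.0
[ 0.461  -0.3083  0.0718] 21.5 turn [0.0001, -0.0003, -0.0003] then shift [-0.0005, 0.0008, -0.0002] yaw -0.0653
```

```bash
python3 -m jog '[[0.3,[0,0,-0.008],[0,0,0]],[0.3,[0,0,-0.008],[0,0,0]],[0.3,[0,0,-0.008],[0,0,0]],[0.3,[0,0,0],[0,0,0]]]'
python3 go.py 0.6305 0.2098 0.077 -0.096
```

```text
time: 21.8
tcp_pos: [0.4619, -0.3086, 0.0977]
ee_rot: [0.999, -0.032, 0.001, 0.001]
force: [-0.4, -0.7, -4.2]
opening: 0.379
grasp_force: 20.0
[ 0.4619 -0.3086  0.0977] 21.8 turn [0.0013, -0.0023, 0.0313] then shift [0.1181, -0.5321, 0.0207] yaw -0.0647
```

```bash
python3 -m jog '[[0.3,[0,0,-0.03],[0,0,0.0314]],[0.3,[0,0,-0.04],[0,0,0]],[0.3,[0,0,-0.04],[0,0,0]],[0.3,[0,0,-0.04],[0,0,0]],[0.3,[0.0074,-0.0333,0],[0,0,0]],[0.3,[0.0074,-0.0333,0],[0,0,0]],[0.3,[0.0074,-0.0333,0],[0,0,0]],[0.3,[0.0074,-0.0333,0],[0,0,0]],[0.3,[0.0074,-0.0333,0],[0,0,0]],[0.3,[0.0074,-0.0333,0],[0,0,0]],[0.3,[0.0074,-0.0333,0],[0,0,0]],[0.3,[0.0074,-0.0333,0],[0,0,0]],[0.3,[0.0074,-0.0333,0],[0,0,0]],[0.3,[0.0074,-0.0333,0],[0,0,0]],[0.3,[0.0074,-0.0333,0],[0,0,0]],[0.3,[0.0074,-0.0333,0],[0,0,0]],[0.3,[0.0074,-0.0333,0],[0,0,0]],[0.3,[0.0074,-0.0333,0],[0,0,0]],[0.3,[0.0074,-0.0333,0],[0,0,0]],[0.3,[0.0074,-0.0333,0],[0,0,0]]]' >/dev/null
python3 -m jog '[[0.3,[0,0,0],[0,0,0]],[0.3,[0,0,0],[0,0,0]]]' 
python3 go.py 0.6305 0.2098 0.0762 -0.096
```

```text
time: 23.63
tcp_pos: [0.6295, 0.2132, 0.2451]
ee_rot: [0.999, -0.047, -0.001, -0.0]
force: [0.9, -1.1, -4.9]
opening: 0.38
grasp_force: 20.0
[0.6295 0.2132 0.2451] 23.6 turn [-0.0008, 0.0011, 0.0028] then shift [0.0014, 0.0033, 0.1689] yaw -0.0932
```

```bash
python3 -m jog '[[0.3,[0.001,0.002,0.02],[0,0,0]],[0.3,[0,0,0.028],[0,0,0]],[0.3,[0,0,0.028],[0,0,0]],[0.3,[0,0,0.028],[0,0,0]],[0.3,[0,0,0.028],[0,0,0]],[0.3,[0,0,0.018],[0,0,0]],[0.3,[0,0,0.009],[0,0,0]],[0.3,[0,0,0],[0,0,0]],[0.3,[0,0,0],[0,0,0]]]'
python3 go.py 0.6305 0.2098 0.0762 -0.096
```

```text
time: 24.38
tcp_pos: [0.6311, 0.2083, 0.0875]
ee_rot: [0.999, -0.049, 0.0, -0.0]
force: [0.0, 0.7, -3.9]
opening: 0.378
grasp_force: 20.0
[0.6311 0.2083 0.0875] 24.4 turn [-0.0001, -0.0005, -0.0012] then shift [-0.0008, -0.0015, 0.0113] yaw -0.0972
```

```bash
python3 -m jog '[[0.3,[0,-0.001,0.004],[0,0,0]],[0.3,[0,0,0.003],[0,0,0]],[0.3,[0,0,0.0015],[0,0,0]],[0.3,[0,0,0.001],[0,0,0]],[0.3,[0,0,0.001],[0,0,0]],[0.3,[0,0,0.0006],[0,0,0]],[0.3,[0,0,0],[0,0,0]],[0.3,[0,0,0],[0,0,0]]]'
python3 -m jog '[[0.42,[0,0,0],[0,0,0]],[0.5,[0,0,0],[0,0,0]],[0.55,[0,0,0],[0,0,0]],[0.55,[0,0,0],[0,0,0]],[0.55,[0,0,-0.01],[0,0,0]],[0.55,[0,0,-0.02],[0,0,0]],[0.55,[0,0,-0.03],[0,0,0]],[0.55,[0,0,-0.03],[0,0,0]],[0.55,[0,0,-0.03],[0,0,0]],[0.55,[0,0,-0.03],[0,0,0]],[0.57,[0,0,-0.022],[0,0,0]],[0.6,[-0.02,0.03,0],[0,0,0]],[0.6,[-0.02,0.03,0],[0,0,0]],[0.6,[-0.02,0.03,0],[0,0,0]],[0.6,[-0.02,0.03,0],[0,0,0]],[0.6,[-0.02,0.03,0],[0,0,0]],[0.6,[-0.02,0.03,0],[0,0,0]],[0.6,[0,0,0],[0,0,0]],[0.6,[0,0,0],[0,0,0]]]'
python3 look.py w4
```

```text
time: 25.05
tcp_pos: [0.6312, 0.2099, 0.0763]
ee_rot: [0.999, -0.048, 0.001, -0.0]
force: [-0.9, 0.2, 5.8]
opening: 0.38
grasp_force: 20.0
time: 26.63
tcp_pos: [0.4936, 0.0406, 0.2486]
ee_rot: [0.999, -0.049, 0.001, 0.001]
force: [1.2, 0.3, 1.0]
opening: 0.6
grasp_force: 0.0
```

View pics/w4.png

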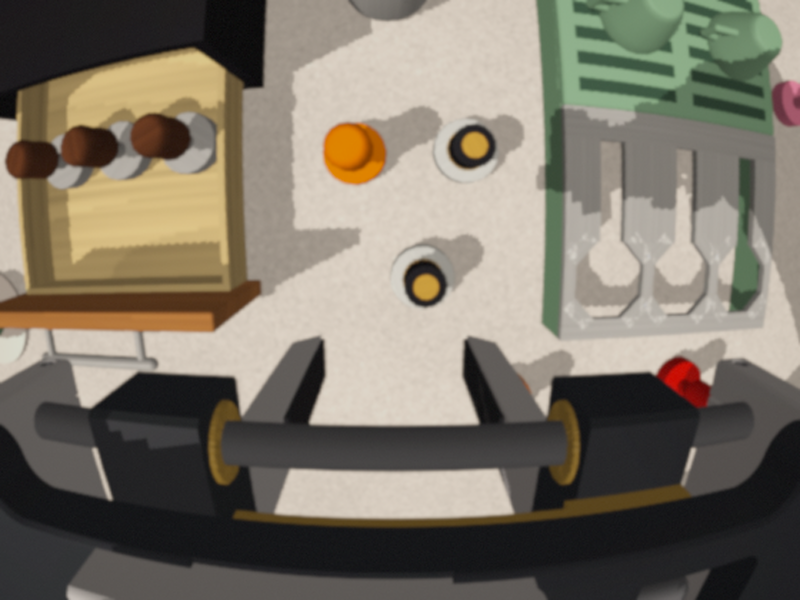

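All three tampers stand upright along the back of the drawer. Leveller tops are at (475,145) and (426,287).

```bash
python3 - <<'E'
import pickle
from h import *
s,f=pickle.load(open("w4.pkl","rb"))
g=lambda u,v,z:wrist_ray(f,s,((u+.5)*.7-.5,(v+.5)*.7-.5),z)[:2]
for n,u,v,z in [("la",475,145,.062),("lb",426,287,.062),("la_d",466,151,.022),("lb_d",421,277,.022)]:
    print(n,g(u,v,z).round(4))
E
python3 go.py 0.4830 0.0155 0.033 -0.096
```

```text
la [ 0.5926 -0.0347]
lb [0.4829 0.0141]
la_d [ 0.5915 -0.0338]
lb_d [0.4841 0.0157]
[0.4942 0.0419 0.2485] 26.7 turn [0.0003, -0.0014, -0.0014] then shift [-0.0086, 0.0273, 0.2155] yaw -0.0974
```

```bash
python3 -m jog '[[0.6,[-0.0085,0.0275,0],[0,0,0]],[0.6,[0,0,0.03],[0,0,0]],[0.6,[0,0,0.03],[0,0,0]],[0.6,[0,0,0.03],[0,0,0]],[0.6,[0,0,0.03],[0,0,0]],[0.6,[0,0,0.03],[0,0,0]],[0.6,[0,0,0.03],[0,0,0]],[0.6,[0,0,0.022],[0,0,0]],[0.6,[0,0,0.0145],[0,0,0]],[0.6,[0,0,0],[0,0,0]],[0.6,[0,0,0],[0,0,0]],[0.3,[0,0,0],[0,0,0]],[0.3,[0,0,0],[0,0,0]],[0.3,[0,0,0],[0,0,0]],[0.3,[0,0,0],[0,0,0]],[0.3,[0,0,0],[0,0,0]]]' 20
python3 go.py 0.5736 0.3375 0.24 -0.096
```

```text
time: 28.02
tcp_pos: [0.4835, 0.0156, 0.0319]
ee_rot: [0.999, -0.048, 0.001, 0.0]
force: [-0.9, 0.2, 9.8]
opening: 0.381
grasp_force: 20.0
[0.4835 0.0156 0.0319] 28.0 turn [-0.0, -0.0014, -0.0006] then shift [0.0588, -0.3291, -0.2081] yaw -0.0966
```

```bash
python3 -m jog '[[0.3,[0,0,-0.02],[0,0,0]],[0.3,[0,0,-0.036],[0,0,0]],[0.3,[0,0,-0.036],[0,0,0]],[0.3,[0,0,-0.036],[0,0,0]],[0.3,[0,0,-0.036],[0,0,0]],[0.3,[0,0,-0.036],[0,0,0]],[0.3,[0.0056,-0.0324,0],[0,0,0]],[0.3,[0.0056,-0.0324,0],[0,0,0]],[0.3,[0.0056,-0.0324,0],[0,0,0]],[0.3,[0.0056,-0.0324,0],[0,0,0]],[0.3,[0.0056,-0.0324,0],[0,0,0]],[0.3,[0.0056,-0.0324,0],[0,0,0]],[0.3,[0.0056,-0.0324,0],[0,0,0]],[0.3,[0.0056,-0.0324,0],[0,0,0]],[0.3,[0.0056,-0.0324,0],[0,0,0]],[0.3,[0.0056,-0.0324,0],[0,0,0]],[0.3,[0,0,0],[0,0,0]],[0.3,[0,0,0],[0,0,0]]]'
python3 go.py 0.570 0.3332 0.053 -0.096;python3 look.py w5
```

```text
time: 29.52
tcp_pos: [0.569, 0.3344, 0.2305]
ee_rot: [0.999, -0.047, -0.001, -0.0]
force: [1.0, -0.5, -3.3]
opening: 0.379
grasp_force: 20.0
[0.569  0.3344 0.2305] 29.5 turn [-0.0004, 0.0015, 0.0021] then shift [0.0011, 0.0011, 0.1775] yaw -0.0939
```

View pics/w5.png

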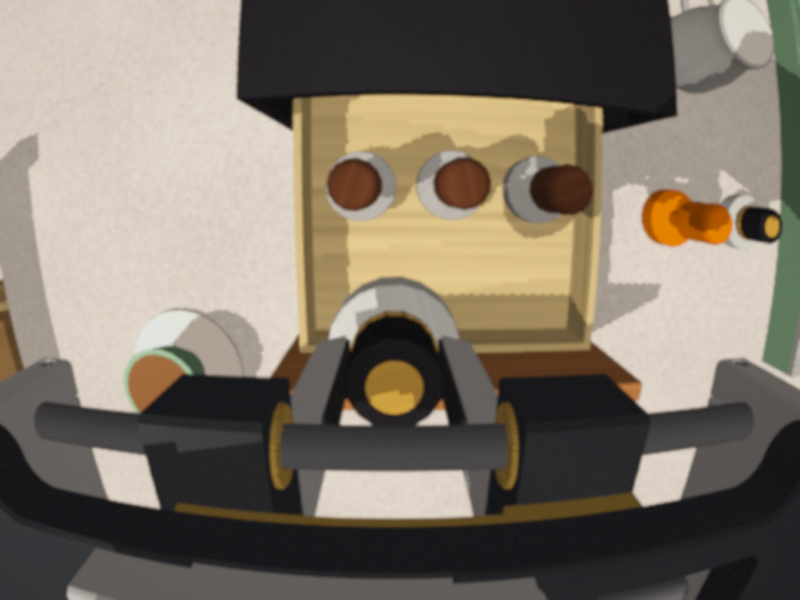

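The tampers are well placed (handles near v≈185) and the floor in front of them is free.

```bash
python3 -m jog '[[0.3,[0,0,0.02],[0,0,0]],[0.3,[0,0,0.03],[0,0,0]],[0.3,[0,0,0.03],[0,0,0]],[0.3,[0,0,0.03],[0,0,0]],[0.3,[0,0,0.03],[0,0,0]],[0.3,[0,0,0.018],[0,0,0]],[0.3,[0,0,0.008],[0,0,0]],[0.3,[0,0,0],[0,0,0]],[0.3,[0,0,0],[0,0,0]]]'
python3 go.py 0.570 0.3332 0.0529 -0.096
```

```text
time: 30.32
tcp_pos: [0.5704, 0.3323, 0.0661]
ee_rot: [0.999, -0.049, 0.0, -0.0]
force: [0.2, 0.4, -3.2]
opening: 0.382
grasp_force: 20.0
[0.5704 0.3323 0.0661] 30.3 turn [-0.0004, -0.0007, -0.0013] then shift [-0.0005, -0.0009, 0.0132] yaw -0.0973
```

```bash
python3 -m jog '[[0.3,[0,-0.001,0.004],[0,0,0]],[0.3,[0,0,0.004],[0,0,0]],[0.3,[0,0,0.002],[0,0,0]],[0.3,[0,0,0.0015],[0,0,0]],[0.3,[0,0,0.001],[0,0,0]],[0.3,[0,0,0.001],[0,0,0]],[0.3,[0,0,0],[0,0,0]],[0.3,[0,0,0],[0,0,0]]]'
python3 -m jog '[[0.42,[0,0,0],[0,0,0]],[0.5,[0,0,0],[0,0,0]],[0.55,[0,0,0],[0,0,0]],[0.55,[0,0,0],[0,0,0]],[0.55,[0,0,-0.01],[0,0,0]],[0.55,[0,0,-0.03],[0,0,0]],[0.55,[0,0,-0.03],[0,0,0]],[0.55,[0,0,-0.04],[0,0,0]],[0.55,[0,0,-0.04],[0,0,0]],[0.57,[0,0,-0.03],[0,0,0]]]'
python3 -m jog '[[0.6,[0.0052,0.0331,0],[0,0,0]],[0.6,[0.0052,0.0331,0],[0,0,0]],[0.6,[0.0052,0.0331,0],[0,0,0]],[0.6,[0.0052,0.0331,0],[0,0,0]],[0.6,[0.0052,0.0331,0],[0,0,0]],[0.6,[0.0052,0.0331,0],[0,0,0]],[0.6,[0.0052,0.0331,0],[0,0,0]],[0.6,[0.0052,0.0331,0],[0,0,0]],[0.6,[0.0052,0.0331,0],[0,0,0]],[0.6,[0.0052,0.0331,0],[0,0,0]],[0.6,[0.0052,0.0331,0],[0,0,0]],[0.6,[0,0,0],[0,0,0]],[0.6,[0,0,0],[0,0,0]]]'
python3 go.py 0.5922 -0.0343 0.031 -0.096; python3 look.py w6
```

```text
time: 30.98
tcp_pos: [0.5711, 0.3337, 0.053]
ee_rot: [0.999, -0.048, 0.001, -0.0]
force: [-0.4, -3.3, 11.1]
opening: 0.38
grasp_force: 20.0
time: 31.82
tcp_pos: [0.57, 0.3342, 0.2358]
ee_rot: [0.999, -0.048, 0.001, -0.001]
force: [-0.2, -0.4, 0.6]
opening: 0.562
grasp_force: 0.0
time: 32.9
tcp_pos: [0.5918, -0.0361, 0.232]
ee_rot: [0.999, -0.05, 0.0, 0.0]
force: [0.9, -0.4, -0.0]
opening: 0.601
grasp_force: 0.0
[ 0.5918 -0.0361  0.232 ] 32.9 turn [0.0002, -0.0002, -0.0037] then shift [0.0002, -0.0019, 0.201] yaw -0.0997
```

View pics/w6.png

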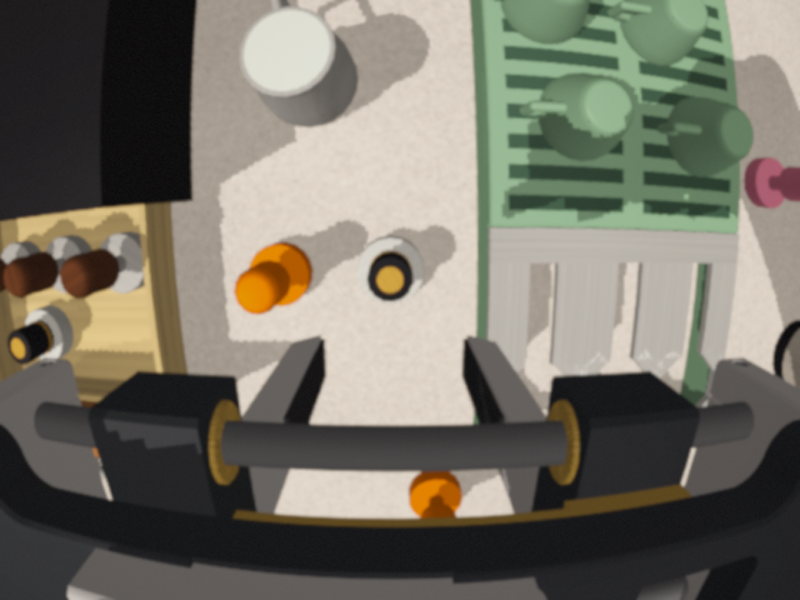

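Run:
```python
import pickle
from h import *
s,f=pickle.load(open("w6.pkl","rb"))
g=lambda u,v,z:wrist_ray(f,s,((u+.5)*.7-.5,(v+.5)*.7-.5),z)[:2]
for n,u,v,z in [("la",391,281,.062),("la_d",393,269,.022)]:
    p=g(u,v,z);print(n,p.round(4))
```

```text
la [ 0.5916 -0.0353]
la_d [ 0.5943 -0.0371]
```

Unmoved, and the TCP is right above it. Descend.

```bash
python3 -m jog '[[0.6,[0.001,0,0.02],[0,0,-0.003]],[0.6,[0,0,0.03],[0,0,0]],[0.6,[0,0,0.03],[0,0,0]],[0.6,[0,0,0.03],[0,0,0]],[0.6,[0,0,0.03],[0,0,0]],[0.6,[0,0,0.03],[0,0,0]],[0.6,[0,0,0.02],[0,0,0]],[0.6,[0,0,0.011],[0,0,0]],[0.6,[0,0,0],[0,0,0]],[0.6,[0,0,0],[0,0,0]],[0.3,[0,0,0],[0,0,0]],[0.3,[0,0,0],[0,0,0]],[0.3,[0,0,0],[0,0,0]],[0.3,[0,0,0],[0,0,0]],[0.3,[0,0,0],[0,0,0]]]' 20
python3 go.py 0.5614 0.2436 0.24 -0.096
```

```text
time: 34.2
tcp_pos: [0.5934, -0.0344, 0.0316]
ee_rot: [0.999, -0.047, 0.001, 0.0]
force: [-1.2, -0.4, 8.9]
opening: 0.375
grasp_force: 20.0
[ 0.5934 -0.0344  0.0316] 34.2 turn [0.0, -0.0014, 0.0025] then shift [-0.0585, -0.2736, -0.2084] yaw -0.0935
```

```bash
python3 -m jog '[[0.3,[0,0,-0.02],[0,0,0]],[0.3,[0,0,-0.036],[0,0,0.002]],[0.3,[0,0,-0.036],[0,0,0]],[0.3,[0,0,-0.036],[0,0,0]],[0.3,[0,0,-0.036],[0,0,0]],[0.3,[0,0,-0.036],[0,0,0]],[0.3,[-0.0065,-0.0304,0],[0,0,0]],[0.3,[-0.0065,-0.0304,0],[0,0,0]],[0.3,[-0.0065,-0.0304,0],[0,0,0]],[0.3,[-0.0065,-0.0304,0],[0,0,0]],[0.3,[-0.0065,-0.0304,0],[0,0,0]],[0.3,[-0.0065,-0.0304,0],[0,0,0]],[0.3,[-0.0065,-0.0304,0],[0,0,0]],[0.3,[-0.0065,-0.0304,0],[0,0,0]],[0.3,[-0.0065,-0.0304,0],[0,0,0]],[0.3,[0,0,0],[0,0,0]],[0.3,[0,0,0],[0,0,0]]]'
python3 -m jog '[[0.3,[0,0,0.02],[0,0,0]],[0.3,[0,0,0.03],[0,0,0]],[0.3,[0,0,0.03],[0,0,0]],[0.3,[0,0,0.01],[0,0,0]],[0.3,[0,0,0],[0,0,0]],[0.3,[0,0,0],[0,0,0]]]'
python3 go.py 0.5614 0.2436 0.0526 -0.096
```

```text
time: 35.62
tcp_pos: [0.5597, 0.2454, 0.2305]
ee_rot: [0.999, -0.046, -0.0, -0.0]
force: [0.6, -0.7, -3.8]
opening: 0.38
grasp_force: 20.0
time: 36.12
tcp_pos: [0.5611, 0.2432, 0.1414]
ee_rot: [0.999, -0.048, 0.0, -0.0]
force: [0.2, 0.7, -2.4]
opening: 0.377
grasp_force: 20.0
[0.5611 0.2432 0.1414] 36.1 turn [-0.0002, -0.0, -0.0001] then shift [0.0003, -0.0004, 0.0888] yaw -0.0961
```

```bash
python3 -m jog '[[0.3,[0,0,0.03],[0,0,0]],[0.3,[0,0,0.025],[0,0,0]],[0.3,[0,0,0.014],[0,0,0]],[0.3,[0,0,0.009],[0,0,0]],[0.3,[0,0,0.004],[0,0,0]],[0.3,[0,0,0.002],[0,0,0]],[0.3,[0,0,0.0015],[0,0,0]],[0.3,[0,0,0.001],[0,0,0]],[0.3,[0,0,0.001],[0,0,0]],[0.3,[0,0,0.0008],[0,0,0]],[0.3,[0,0,0],[0,0,0]],[0.3,[0,0,0],[0,0,0]]]'
```

```text
time: 37.12
tcp_pos: [0.5608, 0.2436, 0.0525]
ee_rot: [0.999, -0.048, 0.0, -0.0]
force: [0.0, -0.3, -0.7]
opening: 0.381
grasp_force: 20.0
```

```bash
python3 -m jog '[[0.3,[0,0,0.001],[0,0,0]],[0.3,[0,0,0],[0,0,0]],[0.42,[0,0,0],[0,0,0]],[0.5,[0,0,0],[0,0,0]],[0.55,[0,0,0],[0,0,0]],[0.55,[0,0,0],[0,0,0]],[0.55,[0,0,-0.01],[0,0,0]],[0.55,[0,0,-0.03],[0,0,0]],[0.55,[0,0,-0.03],[0,0,0]],[0.55,[0,0,-0.04],[0,0,0]],[0.55,[0,0,-0.04],[0,0,0]],[0.55,[0,0,-0.04],[0,0,0]],[0.2,[-0.035,-0.01,0],[0,0,0]],[0,[-0.035,-0.01,0],[0,0,0]],[0,[-0.035,-0.01,0],[0,0,0]],[0,[-0.035,-0.01,0],[0,0,0]],[0,[0,0,0],[0,0,0]],[0,[0,0,0],[0,0,0]]]'
python3 go.py 0.404 0.3035 0.095 -0.096; python3 look.py w7
```

```text
time: 38.62
tcp_pos: [0.4237, 0.2976, 0.2424]
ee_rot: [0.999, -0.046, 0.001, 0.0]
force: [0.6, -0.9, 0.0]
opening: 0.162
grasp_force: 0.0
[0.4237 0.2976 0.2424] 38.6 turn [0.0, -0.0016, 0.0035] then shift [-0.0202, -0.004, 0.1474] yaw -0.0925
```

View pics/w7.png

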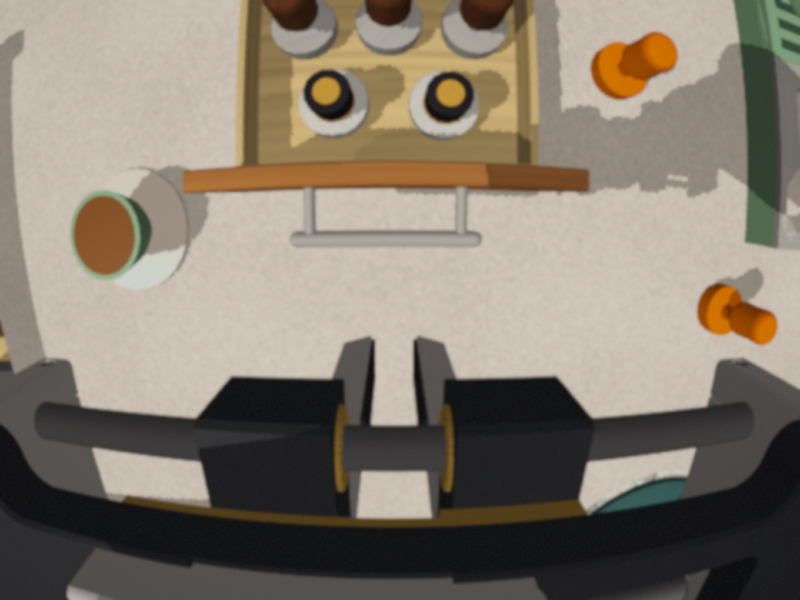

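All five stand clear of each other in the drawer, and the handle bar is centred at (386,240). Now I'll bring the shut fingers down in front of the bar and push.

```bash
python3 -m jog '[[0,[-0.02,-0.002,0],[0,0,0.002]],[0,[0,0,0.03],[0,0,0]],[0,[0,0,0.03],[0,0,0]],[0,[0,0,0.03],[0,0,0]],[0,[0,0,0.03],[0,0,0]],[0,[0,0,0.025],[0,0,0]],[0,[0,0,0],[0,0,0]],[0,[0.01,0,0],[0,0,0]],[0,[0.01,0,0],[0,0,0]],[0,[0.007,0,0],[0,0,0]],[0,[0.005,0,0],[0,0,0]],[0,[0.004,0,0],[0,0,0]],[0,[0.004,0,0],[0,0,0]],[0,[0.004,0,0],[0,0,0]],[0,[0.005,0,0],[0,0,0]],[0,[0.006,0,0],[0,0,0]],[0,[0.007,0,0],[0,0,0]],[0,[0.008,0,0],[0,0,0]],[0,[0.008,0,0],[0,0,0]],[0,[0.008,0,0],[0,0,0]]]'
python3 go.py 0.404 0.3035 0.095 -0.096
```

```text
time: 40.33
tcp_pos: [0.4919, 0.2921, 0.0962]
ee_rot: [0.999, -0.049, -0.0, -0.0]
force: [-2.0, 0.7, 1.9]
opening: 0.006
grasp_force: 0.7
[0.4919 0.2921 0.0962] 40.3 turn [-0.0001, 0.0001, -0.0017] then shift [-0.0886, -0.0029, 0.0012] yaw -0.0977
```

```bash
python3 -m jog '[[0,[0.008,0,0],[0,0,0]],[0,[0.008,0,0],[0,0,0]],[0,[0.008,0,0],[0,0,0]],[0,[0.008,0,0],[0,0,0]],[0,[0.008,0,0],[0,0,0]],[0,[0.008,0,0],[0,0,0]],[0,[0.008,0,0],[0,0,0]],[0,[0.008,0,0],[0,0,0]],[0,[0.008,0,0],[0,0,0]],[0,[0.008,0,0],[0,0,0]],[0,[0.008,0,0],[0,0,0]],[0,[0.008,0,0],[0,0,0]],[0,[0.006,0,0],[0,0,0]],[0,[0.005,0,0],[0,0,0]],[0,[0.004,0,0],[0,0,0]],[0,[0.003,0,0],[0,0,0]]]'
python3 -m jog '[[0,[0.003,0,0],[0,0,0]],[0,[0.003,0,0],[0,0,0]]]'
python3 look.py w8
```

```text
time: 41.67
tcp_pos: [0.6048, 0.281, 0.0962]
ee_rot: [0.999, -0.049, -0.0, 0.0]
force: [-1.8, 0.4, -0.8]
opening: 0.001
grasp_force: 0.7
time: 41.83
tcp_pos: [0.6105, 0.2804, 0.0962]
ee_rot: [0.999, -0.049, -0.0, 0.0]
force: [-2.0, -0.6, 0.6]
opening: 0.006
grasp_force: 0.6
```

View pics/w8.png

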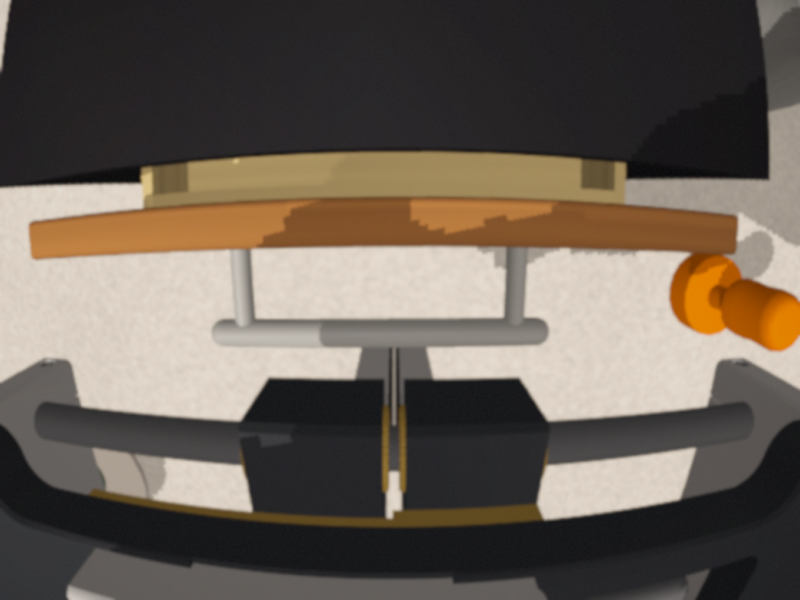

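The drawer is nearly shut, with about 15 mm still showing between panel and cabinet. I'll push on slowly until the force rises.

```bash
python3 -m jog '[[0,[0.003,0,0],[0,0,0]],[0,[0.003,0,0],[0,0,0]],[0,[0.003,0,0],[0,0,0]],[0,[0.002,0,0],[0,0,0]]]'
python3 -m jog '[[0,[0.002,0,0],[0,0,0]],[0,[0.002,0,0],[0,0,0]]]'
python3 -m jog '[[0,[0.001,0,0],[0,0,0]],[0,[0.001,0,0],[0,0,0]],[0,[0,0,0],[0,0,0]]]'
```

```text
time: 42.22
tcp_pos: [0.6218, 0.2795, 0.0963]
ee_rot: [0.999, -0.049, 0.0, -0.0]
force: [-1.2, -0.4, -0.3]
opening: 0.008
grasp_force: 0.8
time: 42.38
tcp_pos: [0.6241, 0.2793, 0.0962]
ee_rot: [0.999, -0.048, -0.001, 0.0]
force: [-21.4, -2.3, 14.4]
opening: 0.007
grasp_force: 10.2
time: 42.63
tcp_pos: [0.6242, 0.2793, 0.0962]
ee_rot: [0.999, -0.048, -0.003, 0.001]
force: [-24.6, -5.4, 15.8]
opening: 0.006
grasp_force: 12.1
```

Hard stop reached, so the drawer is shut. I'll back off, rise and check.

```bash
python3 -m jog '[[0,[-0.003,0,0],[0,0,0]],[0,[-0.01,0,0],[0,0,0]],[0,[-0.03,0,0],[0,0,0]],[0,[-0.03,0,0],[0,0,0]],[0,[-0.02,0,-0.02],[0,0,0]],[0,[0,0,-0.035],[0,0,0]],[0,[0,0,-0.035],[0,0,0]],[0,[0,0,-0.035],[0,0,0]],[0,[0,0,-0.03],[0,0,0]],[0,[0,0,0],[0,0,0]],[0,[0,0,0],[0,0,0]]]'
python3 look.py w9
python3 - <<'E'
from cell import cams
import cv2
f=cams.grab_frame("top");cv2.imwrite("pics/top9.png",cv2.resize(f["img"][90:300,100:380,::-1],(800,600),interpolation=cv2.INTER_CUBIC))
E
```

```text
time: 43.55
tcp_pos: [0.5351, 0.2883, 0.2527]
ee_rot: [0.999, -0.049, 0.002, -0.001]
force: [0.2, -0.2, 0.1]
opening: 0.005
grasp_force: 0.0
```

View pics/w9.png

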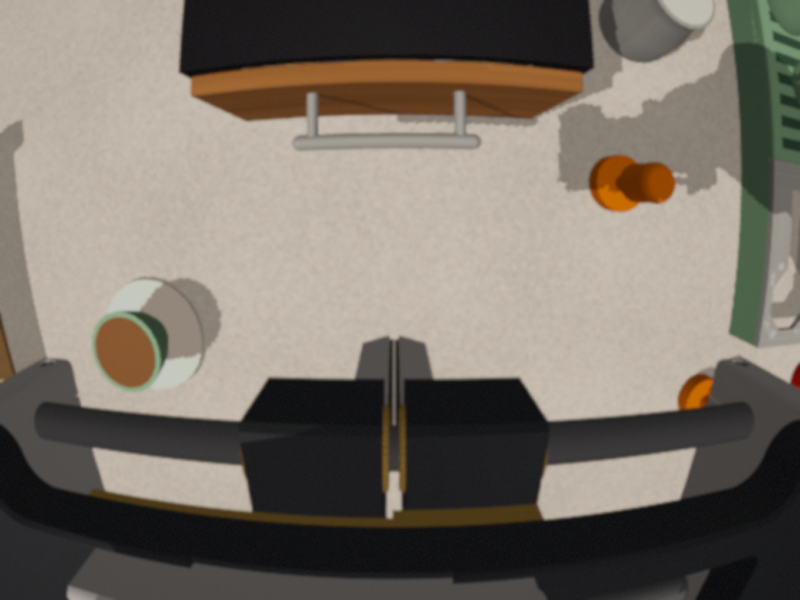

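View pics/top9.png

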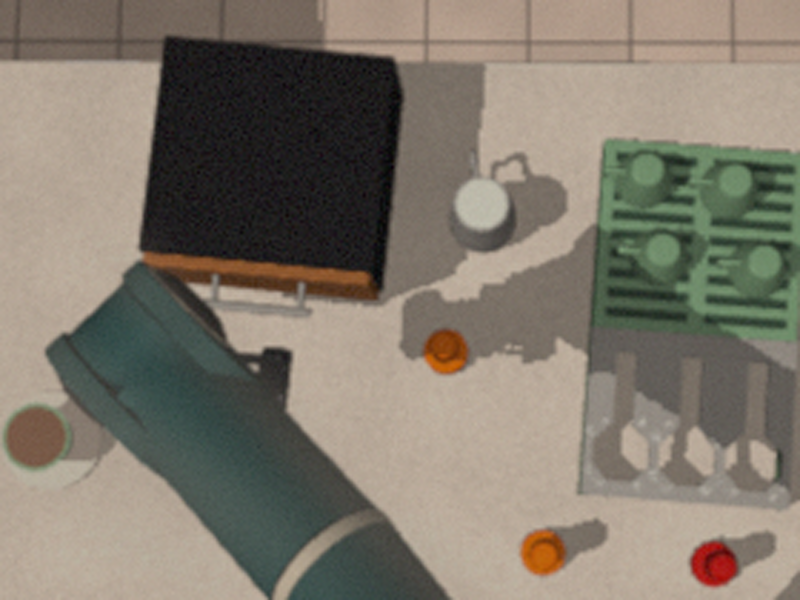

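The drawer panel is flush with the cabinet, the rack is empty, and the jug, cup and decoys haven't moved. Handing in.

```bash
python3 -c "
from cell import bot
print(bot.job_done())"
```

```text
the job is handed in; nothing more can be done
None
```

I stood all three tampers and both levellers upright in the drawer, pushed it shut to its stop, left the jug, cup and tin alone, and handed the job in after about 44 s; no verdict was shown.

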